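# Bolt the test form's sled to its latch plate

## Task

Lock the sled with the cream test form for the next run: press the yellow spring catch down with one fingertip and, keeping it held down all the way, push the red tab with the other finger so that the steel bolt slides fully home into its keeper on the sled. Then let go of both, so that the catch springs right back up and locks the bolt. Nothing needs gripping: leave the weight, jar, tools and other things lying around where they are.

Things in the scene. Friction and masses are not known exactly. Their poses are not given: they have to be found in the camera images.
- fixture: Fixed latch unit and sled, one piece. Origin at table height under the catch's tooth, z up; offsets given below in mm are in this frame. Aluminium latch plate: x -75 to 75, y -103 to 113, top at 8 mm. On it, both lying along y: a yellow catch (-x half) and a steel bolt with a red tab (+x half). The bolt goes home towards -y.
- keeper (a point): Mouth of the steel keeper that the bolt enters (x 28, y -115, z 27; keeper top at 45 mm). It stands on the sled's white slab, x -105 to 135, y -350 to -110 mm, 18 mm thick.
- form (a point): Top centre of the cream test form's torso on the sled (x 0, y -260, z 185; radius 74 mm); its two thighs point to +x. Part of the fixture; an obstacle only.
- rack (a point): Fixed point over the catch's tooth, level with the bolt's top (x 9, y 0, z 33). The bolt has a dark rack along its edge, x 3 to 15. Two steel straps cross the bolt at y -70 and 62, tops at 37 mm; the black spring housing under the yellow pad has its top at 34 mm. All of it stays below a fingertip that presses the catch.
- catch (a joint): How far the spring catch is pressed, m: 0 = up (locking), 0.012 = down on its stop. Spring force 2.5 N when up, 6.7 N fully down. The bolt is free only while it is down more than 0.007 (press to about 0.010). Let up on the way, it springs into a rack notch (one every 15 mm of bolt travel) and blocks the bolt; let go with the bolt at either end, it springs fully up.
- catch_top (a point): Centre of the top face of the yellow catch pad, moving with it (x -28, y 15; z 56 mm when up, 44 mm fully down). The pad is flat, 30 mm wide (x) by 120 mm long (y, -45 to 75) and goes straight down wherever it is pressed; a fingertip can slide along it while pressing.
- bolt (a joint): Travel of the bolt, m: 0 = drawn back (the start, within 0.001; play of 0.0025 when locked), 0.045 = fully home, on its stop. Grows towards the fixture's -y. No spring; friction about 2.5 N.
- tab_face (a point): Point on the face of the red tab to be pushed (it looks to the fixture's +y), 12 mm below the tab's top, on its middle line; moves with the bolt (x 28, y 25, z 60 with the bolt at 0). Push it towards -y.
- tab_top (a point): Centre of the top of the upright red tab on the bolt: 30 mm wide (x 13 to 43), 10 mm thick (y), top at z 72. Moves with the bolt. Pad and tab are 26 mm apart edge to edge, 56 mm between middle lines: with the fingers spread along the fixture's x, centred on x 0 and about half open, one tip is over the pad and the other finger behind the tab.
- weight: Brass test weight, 48 mm across, 68 mm high with knob, about 0.5 kg. Bystander, loose, standing on the table; must not be lifted or pushed away. Origin: centre of its underside.
- jar: Sample jar with blue cap, 60 mm across, 85 mm high. Bystander, loose, standing on the table; must not be lifted or pushed away. Origin: centre of its underside.
- beaker: Clear plastic beaker, 68 mm across, 85 mm high. Bystander, loose, standing on the table; must not be lifted or pushed away. Origin: centre of its underside.
- tape: Roll of white tape, 90 mm across, 25 mm high. Bystander, loose, standing on the table; must not be lifted or pushed away. Origin: centre of its underside.
- driver: Screwdriver with orange handle, 180 mm long, lying. Bystander, loose, standing on the table; must not be lifted or pushed away. Origin: centre of its underside.
- pin: Steel locating pin standing upright, 12 mm thick with 22 mm head, 50 mm high. Bystander, loose, standing on the table; must not be lifted or pushed away. Origin: centre of its underside.
- gauge: Blue gauge block, 35 x 60 x 20 mm. Bystander, loose, standing on the table; must not be lifted or pushed away. Origin: centre of its underside.

How it is judged:
By the outcome, as a careful person would: the job done as asked, in the order asked, and still so for the second after the job is handed in, with the robot touching nothing.
It also fails if it takes over 38 s, if anything falls off the work surface, if the arm or the gripper's body presses on something with over 40 N, if the wrist force passes 120 N, or if a joint passes its speed limit or range.

## Robot

A 7-joint arm with a two-finger parallel gripper is mounted at the origin on the work surface. World frame = base frame: x ahead of the robot, y to its left, z up, the work surface at z = 0. Lengths are in m, angles in rad, forces in N, time in s.
With the tool pointing down it reaches from about 0.4 to 0.85 m from the base axis. Payload 4.5 kg.
Tool frame: the origin (TCP) lies at the very end of the fingers, on their centre line; the grasp point (between the pads) lies 19 mm behind it; z points along the fingers, y is the line along which they close (so a half turn about z gives the same grasp; the last joint's range is limited). The gripper opens to 88 mm and grips with 3 to 60 N. Pads are 18 mm wide; open, the fingers measure 123 mm over their backs; the gripper's body (75 mm by 187 mm) begins 45 mm behind the grasp point.
Start: joints at [1.332, 0.689, -0.195, 1.565, 0.157, 0.902, -0.215], TCP at [0.168, -0.602, 0.239] pointing down, gripper open.
Joint ranges: [-3.01, 3.01], [-0.46, 2.08], [-1.47, 1.51], [0.13, 2.56], [-1, 4.14], [0.04, 2.09], [-2.66, 2.66]. Speed limits (rad/s): [2.57, 2.57, 3.14, 3.14, 3.14, 3.14, 3.14].

## Interface

Orientations are given as a unit quaternion [x, y, z, w].
In Python, from plant import r gives the robot as it stands. The module is installed in compiled form; this text tells all that it offers.
- The arm moves only by the tool step_arm, never from a script. Its argument "increments" is a list of rows, each a list of 2 entries, a list of its own where there are three numbers: the shift along the world's x, y, z in cm, then the turn, a rotation vector about the world's x, y, z in degrees. A call has exactly 10 rows; each row shifts and turns the commanded pose from where the row before left it; what a row does not reach is not made up. A row lasts 1/10 s, in which the tool goes at most 50 mm and 8.59 degrees, less where a joint would pass 70% of its speed; a pose out of reach is approached as far as the arm can. A call is refused whole if a number of a shift passes 5 or a number of a turn 8.59, either way. A call with a gripper value outside its range is refused whole. "fingers" is the opening, from 0 (shut) to 1 (fully open), set as the call begins (left out, the last holds). The fingers move at their own pace and stop on an object; "grip_force" is the grip in N (left out, the last holds). Time passes only in rows, so rows that do not move let the fingers close, or fill a call up. It gives the time, the measured TCP pose, the force, the opening and the grip force at its end, in the units of the state.
- r.get_state(): the state, without advancing time (a new reading comes with each control period).
- r.snapshot(name): name is "scene" or "top"; returns (picture, depth): 400x640x3 uint8, red, green, blue; 400x640 float32, m along the optical axis (not along the pixel's ray), 0 where there is no reading.
- r.calibration(name): a dict with "fov_y" (degrees; the focal length in pixels is half the picture's height over the tangent of half this angle, whatever the lens; pixels are square), "cx", "cy" (the principal point, pixels), "R" (3x3) and "t" (3): a world point X has camera coordinates R X + t. Camera axes: x right, y down, z forward; pixel columns grow to the right and rows downward; lengths in m; the calibration is good to about 2 mm. A picture is of the moment at which its call begins. calibration takes no time and is no camera call.
- r.finish_job(): hands the job in; it is judged then, once.
The state is a dict: "clock": time; "q": joint angles; "qd": joint speeds; "joint_torque": joint torques, N m; "tool_pos": TCP position; "eef_rot": TCP orientation; "contact_force": force on the tool from outside, world axes, zero at the start; "moment": the same for the moment, N m; "opening": opening from 0.0 (shut) to 1.0 (fully open); "finger_force": force on a finger pad.
Only numpy, scipy, OpenCV 4.12 (cv2) and the standard library are available. Lean on these libraries where they do the work, as an engineer would, in place of code of your own. Each camera call takes 0.05 s, during which the arm holds its last target. There are 200 camera calls.

## Working session

There is one attempt and no reset: what is moved stays moved. The work goes in short steps, Python scripts to look and compute and a tool call to move; the robot and the scene stay as the last step left them, time stands still between calls to the robot, and variables do not carry over. Pictures are saved under pics/ and viewed, at most 10 in all, crops included, and the job is handed in when it is done.

Besides the shell and the picture viewer there is one more tool, called as name(argument=value, ...), one argument or row to a line, values as JSON. step_arm: Moves the arm, as the interface text tells. Its arguments: {"type":"object","properties":{"increments":{"type":"array","items":{"type":"array"}},"fingers":{"type":"number"},"grip_force":{"type":"number"}},"required":["increments"]}

```bash
mkdir -p pics; cat > h.py <<'E'
import numpy as np, cv2
from plant import r
def cal(n):
    c=r.calibration(n); f=200/np.tan(np.radians(c["fov_y"])/2)
    return f,c["cx"],c["cy"],np.array(c["R"]),np.array(c["t"])
def pt(n,d,u,v,z=None):
    f,cx,cy,R,t=cal(n); ray=np.array([(u-cx)/f,(v-cy)/f,1.])
    if z is None:
        return R.T@(ray*d[int(v),int(u)]-t)
    o=-R.T@t; w=R.T@ray
    return o+w*(z-o[2])/w[2]
def proj(n,X):
    f,cx,cy,R,t=cal(n); p=R@np.array(X)+t
    return cx+f*p[0]/p[2],cy+f*p[1]/p[2]
def snap(n,name):
    p,d=r.snapshot(n); np.save(name+'.npy',d); cv2.imwrite('pics/'+name+'.png',p[:,:,::-1]); return p,d
E
python3 - <<'E'
from h import *
for n in("scene","top"):
    snap(n,n+"0"); print(r.calibration(n))
s=r.get_state();print(s)
E
```

```text
{'fov_y': 44.815635675158134, 'cx': 305.67033394653373, 'cy': 200.4732291513755, 'R': array([[-0.78640703,  0.61749495,  0.01624728],
       [ 0.30674767,  0.4132166 , -0.8574135 ],
       [-0.53616215, -0.66929218, -0.51437158]]), 't': array([ 0.42129622, -0.07771518,  1.74073629])}
{'fov_y': 56.16072203940496, 'cx': 316.92769997606547, 'cy': 197.73223163436674, 'R': array([[-2.94617033e-02, -9.99565908e-01, -6.17251498e-05],
       [-9.90660775e-01,  2.92074533e-02, -1.33184659e-01],
       [ 1.33128648e-01, -3.86269822e-03, -9.91091238e-01]]), 't': array([0.0702937 , 0.5994182 , 0.94303211])}
{'clock': 0.1, 'q': array([ 1.33179942,  0.68995622, -0.19452901,  1.56620406,  0.15732869,
        0.90251288, -0.21510256]), 'qd': array([-1.31438721e-03, -1.90247709e-03, -2.08356027e-03, -4.26213796e-03,
        3.03294340e-04, -8.24201766e-04,  3.65641331e-05]), 'joint_torque': array([-3.81038219e-03, -5.28501177e+01, -1.27180070e+00, -1.53836006e+01,
       -5.25582768e-02,  1.97611029e-03,  5.52895926e-05]), 'tool_pos': array([ 0.16819648, -0.60136195,  0.23796504]), 'eef_rot': array([ 9.90705399e-01,  1.36022435e-01, -1.80690397e-04, -8.23296743e-04]), 'contact_force': array([-0.32309373,  0.66006146,  0.59936585]), 'moment': array([ 0.03747324,  0.00212287, -0.00850894]), 'finger_force': 0.0, 'opening': 0.9999169735277995}
```

View pics/top0.png

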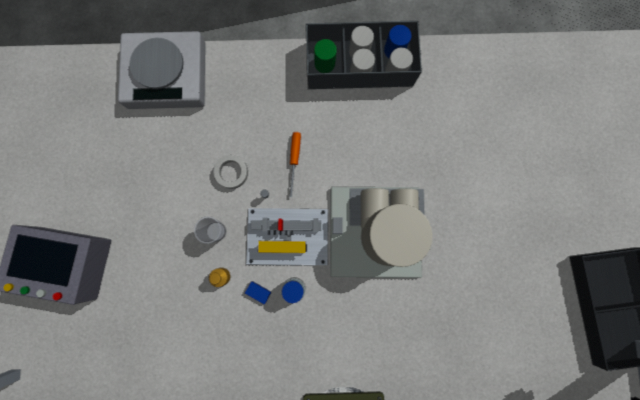

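View pics/scene0.png

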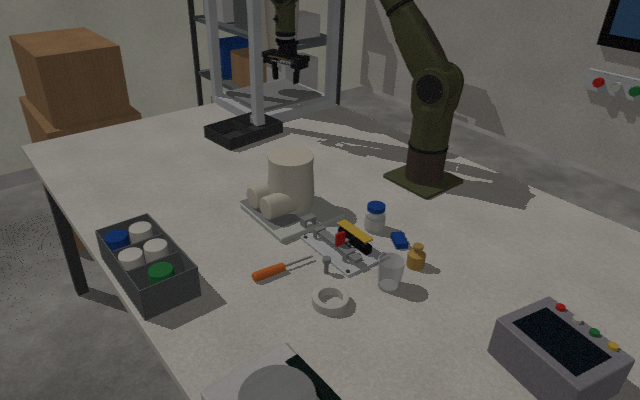

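The top view shows the latch plate around (286,237), yellow pad at (283,247), red tab at (280,225) and the form at (400,236). The fixture's axes are nearly parallel to the world's. I'll enlarge the plate.

```bash
python3 - <<'E'
from h import *
p=cv2.imread('pics/top0.png'); c=p[190:290,190:345]
cv2.imwrite('pics/topc.png',cv2.resize(c,None,fx=5,fy=5,interpolation=cv2.INTER_CUBIC))
p=cv2.imread('pics/scene0.png'); c=p[190:310,240:440]
cv2.imwrite('pics/scc.png',cv2.resize(c,None,fx=4,fy=4,interpolation=cv2.INTER_CUBIC))
E
```

```text
(no output)
```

View pics/topc.png

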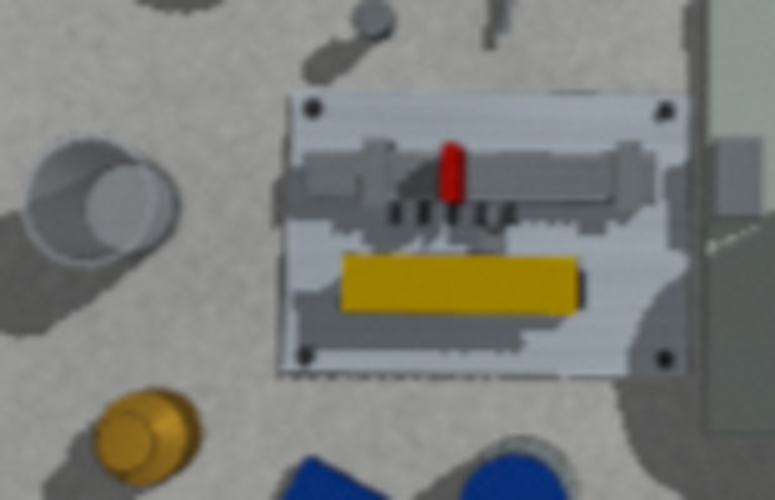

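View pics/scc.png

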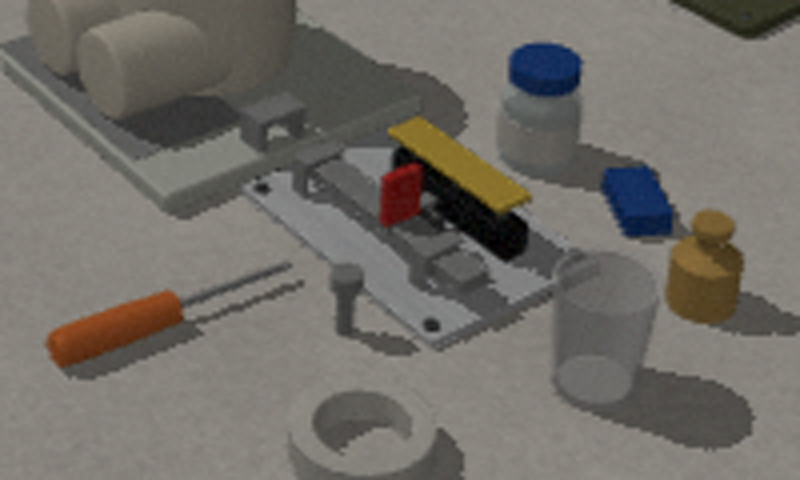

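The crop shows the plate corners at about (291,95), (688,97), (686,374), (280,374), the pad corners at (342,254), (579,259), (579,315), (341,310), and the tab top near (453,172). Next I fit the fixture pose to these.

```bash
python3 - <<'E'
from h import *
from scipy.optimize import least_squares
d=np.load('top0.npy')
P=lambda u,v,z:pt('top',d,190+(u+.5)/5-.5,190+(v+.5)/5-.5,z)
data=[((75,113,8),(291,95)),((75,-103,8),(688,97)),((-75,-103,8),(686,374)),((-75,113,8),(280,374)),
((-13,75,56),(342,254)),((-13,-45,56),(579,259)),((-43,-45,56),(579,315)),((-43,75,56),(341,310))]
F=np.array([a for a,_ in data])/1e3
W=np.array([P(*b,a[2]/1e3) for a,b in data])
def res(p):
    c,s=np.cos(p[2]),np.sin(p[2]);return (F[:,:2]@np.array([[c,s],[-s,c]])+p[:2]-W[:,:2])
s=least_squares(lambda p:res(p).ravel(),[.5,0,0]);p=s.x
print(p,np.degrees(p[2]));print((res(p)*1e3).round(1))
for k in(slice(0,4),slice(4,8)):
    q=least_squares(lambda p:res(p)[k].ravel(),p).x;print(q,np.degrees(q[2]))
np.save('fix.npy',p)
c,s_=np.cos(p[2]),np.sin(p[2])
f2w=lambda x,y,z:np.array([p[0]+c*x-s_*y,p[1]+s_*x+c*y,z])
for nm,X in dict(tab=(.028,.020,.072),tabtop2=(.043,.025,.072),padR=(-.013,-.045,.056),keeper=(.028,-.115,.045)).items():
    w=f2w(*X);u,v=proj('top',w);a,b=proj('scene',w)
    print(nm,w.round(4),((u-190+.5)*5-.5,(v-190+.5)*5-.5),((a-240+.5)*4-.5,(b-190+.5)*4-.5))
img=cv2.imread('pics/top0.png');hsv=cv2.cvtColor(img,cv2.COLOR_BGR2HSV)
for n,u,v in(('pad',282,247),('plate',320,255),('tabtop',280,220)): print(n,pt('top',d,u,v))
for n,(u,v),z in(('pin',(373,20),.05),('jar',(515,480),.085),('beaker',(100,200),.085),('weight',(128,440),.068),('gauge',(310,460),.02)):print(n,P(u,v,z).round(3))
st=r.get_state();from scipy.spatial.transform import Rotation as R
print(R.from_quat(st['eef_rot']).as_matrix().round(3))
E
```

```text
[ 0.5040956   0.13029302 -0.03725076] -2.134311301110863
[[ 1.8  0.6]
 [ 1.1 -1.1]
 [-1.6 -1.5]
 [ 0.1 -0.3]
 [-0.3  0.2]
 [ 1.3  0.6]
 [-0.5  1. ]
 [-2.1  0.5]]
[ 0.50372647  0.13086406 -0.03530619] -2.022895945425291
[ 0.50428438  0.12940088 -0.04898796] -2.8068032809871637
tab [0.5328 0.1492 0.072 ] (np.float64(448.45030122051054), np.float64(172.66496623001512)) (np.float64(404.9033302845728), np.float64(169.47678604973737))
tabtop2 [0.548  0.1537 0.072 ] (np.float64(439.1542758481917), np.float64(142.7920652057217)) (np.float64(392.4513819542983), np.float64(180.18059894393207))
padR [0.4894 0.0858 0.056 ] (np.float64(577.7902617972306), np.float64(256.38656145449556)) (np.float64(390.038113468692), np.float64(126.81912830589124))
keeper [0.5278 0.0143 0.045 ] (np.float64(714.8486236527428), np.float64(178.01026619136093)) (np.float64(285.7147671302007), np.float64(113.54136603125039))
pad [0.47575486 0.14510217 0.053575  ]
plate [0.45193316 0.04882095 0.00508   ]
tabtop [0.54322457 0.14735852 0.07121841]
pin [0.615 0.189 0.05 ]
jar [0.382 0.118 0.085]
beaker [0.524 0.32  0.085]
weight [0.405 0.31  0.068]
gauge [0.389 0.229 0.02 ]
[[ 0.963  0.27  -0.001]
 [ 0.27  -0.963  0.002]
 [-0.    -0.002 -1.   ]]
```

```bash
python3 - <<'E'
from h import *
d=np.load('scene0.npy')
for u,v in((256,40),(256,80),(256,105),(322,60),(245,130),(285,75)): print(u,v,d[v,u],pt('scene',d,u,v).round(3))
E
```

```text
256 40 1.9508317 [ 0.202 -0.759  0.369]
256 80 2.0332541 [ 0.207 -0.761  0.206]
256 105 2.0873566 [ 0.211 -0.762  0.097]
322 60 0.0 [1.288 0.937 0.822]
245 130 2.0381155 [ 0.305 -0.707  0.023]
285 75 2.5709267 [-0.208 -1.126  0.068]
```

step_arm(
  increments=[
    [[2, 3.5, 0.7], [0, 0, 0]],
    [[3, 3, 0.7], [0, 0, 3]],
    [[3, 2.6, 0.7], [0, 0, 3]],
    [[3, 2.6, 0.7], [0, 0, 3]],
    [[3, 2.6, 0.7], [0, 0, 3]],
    [[3, 2.6, 0.7], [0, 0, 3]],
    [[3, 2.6, 0.7], [0, 0, 4]],
    [[3, 2.6, 0.7], [0, 0, 4]],
    [[3, 2.4, 0.7], [0, 0, 4]],
    [[3, 2.3, 0.7], [0, 0, 4]],
  ],
  fingers=0.45,
)

```text
clock: 1.1
tool_pos: [0.4592, -0.3325, 0.3088]
eef_rot: [0.918, 0.397, -0.0, -0.0]
contact_force: [-0.1, -0.2, -0.2]
opening: 0.449
finger_force: 0.0
```

step_arm(
  increments=[
    [[1, 3, 0], [0, 0, 3]],
    [[1, 3, 0], [0, 0, 3]],
    [[1, 3, 0], [0, 0, 3]],
    [[1, 3, 0], [0, 0, 3]],
    [[1, 3, 0], [0, 0, 3]],
    [[1, 3, 0], [0, 0, 3]],
    [[1, 3, 0], [0, 0, 3]],
    [[1, 3, 0], [0, 0, 3]],
    [[0.5, 3, 0], [0, 0, 3]],
    [[0.5, 3, 0], [0, 0, 3]],
  ],
)

```text
clock: 2.1
tool_pos: [0.5483, -0.0328, 0.3083]
eef_rot: [0.784, 0.621, -0.0, -0.0]
contact_force: [-0.3, 0.8, 0.0]
opening: 0.45
finger_force: 0.0
```

step_arm(
  increments=[
    [[-0.5, 2.5, 0], [0, 0, 1]],
    [[-0.5, 2.5, -1], [0, 0, 2]],
    [[-0.5, 2.5, -2], [0, 0, 2]],
    [[-0.5, 2.5, -2], [0, 0, 2]],
    [[-0.5, 2.5, -2], [0, 0, 2]],
    [[-0.5, 2.5, -2], [0, 0, 1]],
    [[-0.5, 2.5, -2], [0, 0, 1]],
    [[-0.5, 2.4, -2], [0, 0, 0]],
    [[-0.2, 1.5, -2], [0, 0, 0]],
    [[0, 0, -1], [0, 0, 0]],
  ],
)

```text
clock: 3.1
tool_pos: [0.5049, 0.1826, 0.1472]
eef_rot: [0.72, 0.694, -0.0, -0.001]
contact_force: [-0.6, -0.0, 1.0]
opening: 0.448
finger_force: 0.0
```

```bash
python3 - <<'E'
from h import *
for n,(a,b,c,e) in(('top',(190,290,190,345)),('scene',(170,290,270,430))):
    p,d=snap(n,n+'1'); q=p[a:b,c:e,::-1]; cv2.imwrite('pics/%s1c.png'%n,cv2.resize(q,None,fx=5,fy=5 if n=='top' else 5,interpolation=cv2.INTER_CUBIC))
print(r.get_state())
E
```

```text
{'clock': 3.2, 'q': array([-0.17720705,  0.73448389, -0.41527558,  1.9085675 ,  0.49691586,
        0.6049193 , -0.95511642]), 'qd': array([ 0.03103691, -0.03432263, -0.00082183, -0.01848484, -0.00883679,
        0.01968171,  0.00713922]), 'joint_torque': array([-1.54827364e+00, -4.74111664e+01, -4.45006147e+00, -9.95179385e+00,
       -3.38227386e-03, -3.16642039e-01, -9.21017351e-02]), 'tool_pos': array([0.50559877, 0.17891567, 0.14741291]), 'eef_rot': array([ 7.21481371e-01,  6.92431528e-01, -1.78849424e-03, -1.09598020e-04]), 'contact_force': array([-0.11000164, -0.41706129,  0.62820565]), 'moment': array([-0.06623063, -0.03968732,  0.03292935]), 'finger_force': 0.0, 'opening': 0.44998992868045207}
```

View pics/scene1c.png

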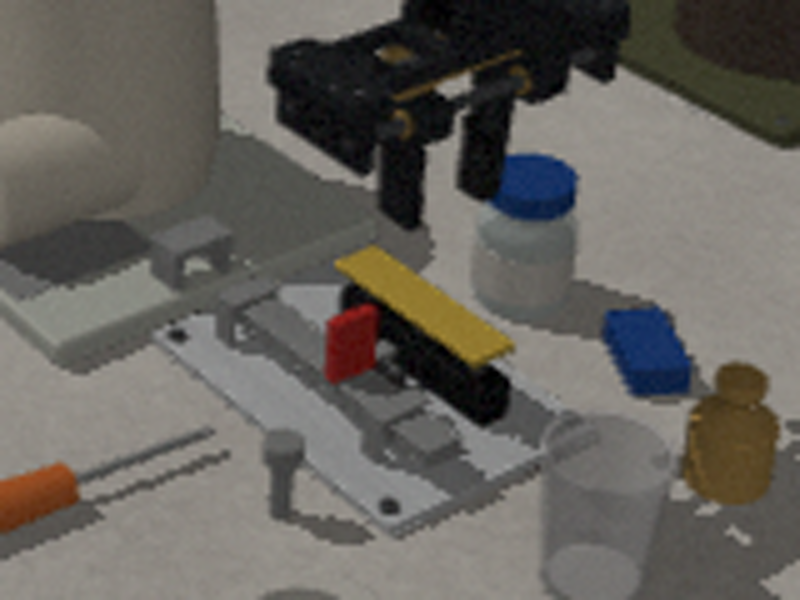

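The scene shows the gripper above and behind the tab, with its fingers spread across the pad and bolt. The outer fingertip is at (400,225), clear of the weight, jar and beaker. Next I descend.

step_arm(
  increments=[
    [[0, 0, -1], [0, 0, 0]],
    [[0, 0, -1.2], [0, 0, 0]],
    [[0, 0, -1.2], [0, 0, 0]],
    [[0, 0, -1.2], [0, 0, 0]],
    [[0, 0, -1.2], [0, 0, 0]],
    [[0, 0, -1], [0, 0, 0]],
    [[0, 0, -0.8], [0, 0, 0]],
    [[0, 0, -0.5], [0, 0, 0]],
    [[0, 0, 0], [0, 0, 0]],
    [[0, 0, 0], [0, 0, 0]],
  ],
)

```text
clock: 4.2
tool_pos: [0.5065, 0.1802, 0.0679]
eef_rot: [0.722, 0.692, 0.0, 0.0]
contact_force: [-0.2, 0.9, -0.5]
opening: 0.447
finger_force: 0.0
```

step_arm(
  increments=[
    [[0, 0, -0.3], [0, 0, 0]],
    [[0, 0, -0.3], [0, 0, 0]],
    [[0, 0, -0.3], [0, 0, 0]],
    [[0, 0, -0.3], [0, 0, 0]],
    [[0, 0, -0.3], [0, 0, 0]],
    [[0, 0, -0.3], [0, 0, 0]],
    [[0, 0, -0.2], [0, 0, 0]],
    [[0, 0, 0], [0, 0, 0]],
    [[0, 0, 0], [0, 0, 0]],
    [[0, 0, 0], [0, 0, 0]],
  ],
)

```text
clock: 5.2
tool_pos: [0.5065, 0.1801, 0.0479]
eef_rot: [0.722, 0.692, 0.0, 0.0]
contact_force: [-0.7, -0.1, 4.6]
opening: 0.448
finger_force: 2.4
```

step_arm(
  increments=[
    [[0, 0, -0.1], [0, 0, 0]],
    [[0, 0, -0.1], [0, 0, 0]],
    [[0, 0, -0.05], [0, 0, 0]],
    [[0, 0, 0], [0, 0, 0]],
    [[0, 0, 0], [0, 0, 0]],
    [[0, 0, 0], [0, 0, 0]],
    [[0, 0, 0], [0, 0, 0]],
    [[0, 0, 0], [0, 0, 0]],
    [[0, 0, 0], [0, 0, 0]],
    [[0, 0, 0], [0, 0, 0]],
  ],
)

```text
clock: 6.2
tool_pos: [0.5065, 0.1802, 0.0455]
eef_rot: [0.722, 0.692, 0.0, 0.0]
contact_force: [-1.9, -0.1, 6.0]
opening: 0.448
finger_force: 2.8
```

```bash
python3 - <<'E'
from h import *
p,d=snap('scene','scene2'); q=p[170:290,270:430,::-1]; cv2.imwrite('pics/scene2c.png',cv2.resize(q,None,fx=5,fy=5,interpolation=cv2.INTER_CUBIC))
for i in range(4):
    s=r.get_state();print(s['contact_force'],s['tool_pos']);r.snapshot('top')
E
```

```text
[-0.71857438 -0.20432585  5.53482856] [0.50649494 0.18013912 0.04545259]
[-0.40815924  0.93168277  6.01071544] [0.50647775 0.18011099 0.04544299]
[0.38169471 0.19850852 5.31485202] [0.50647503 0.18014948 0.04545192]
[-0.31301205 -0.68439793  6.37468291] [0.50645051 0.18014721 0.04544908]
```

View pics/scene2c.png

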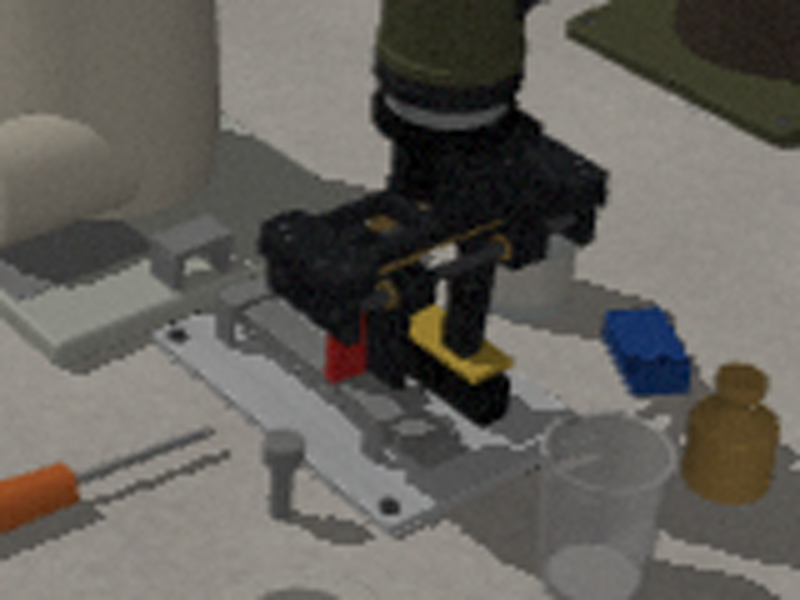

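The fingertip is pressing the pad at (465,350), with the catch down about 10 mm, and the other finger stands just behind the red tab at (390,370). Next I push along fixture -y.

step_arm(
  increments=[
    [[-0.015, -0.4, 0], [0, 0, 0]],
    [[-0.015, -0.4, 0], [0, 0, 0]],
    [[-0.015, -0.4, 0], [0, 0, 0]],
    [[-0.015, -0.4, 0], [0, 0, 0]],
    [[-0.015, -0.4, 0], [0, 0, 0]],
    [[-0.015, -0.4, 0], [0, 0, 0]],
    [[-0.015, -0.4, 0], [0, 0, 0]],
    [[-0.015, -0.4, 0], [0, 0, 0]],
    [[-0.015, -0.4, 0], [0, 0, 0]],
    [[-0.015, -0.4, 0], [0, 0, 0]],
  ],
)

```text
clock: 7.45
tool_pos: [0.506, 0.145, 0.0459]
eef_rot: [0.72, 0.693, 0.004, -0.002]
contact_force: [-0.9, 6.5, 4.9]
opening: 0.45
finger_force: 4.1
```

step_arm(
  increments=[
    [[-0.015, -0.3, -0.03], [0, 0, 0]],
    [[-0.015, -0.3, 0], [0, 0, 0]],
    [[-0.015, -0.3, 0], [0, 0, 0]],
    [[-0.015, -0.3, 0], [0, 0, 0]],
    [[-0.015, -0.3, 0], [0, 0, 0]],
    [[-0.01, -0.2, 0], [0, 0, 0]],
    [[-0.01, -0.2, 0], [0, 0, 0]],
    [[0, 0, 0], [0, 0, 0]],
    [[0, 0, 0], [0, 0, 0]],
    [[0, 0, 0], [0, 0, 0]],
  ],
)

```text
clock: 8.45
tool_pos: [0.5053, 0.1254, 0.0457]
eef_rot: [0.721, 0.693, 0.004, -0.001]
contact_force: [-0.5, 6.6, 5.9]
opening: 0.45
finger_force: 3.7
```

step_arm(
  increments=[
    [[0, -0.2, 0], [0, 0, 0]],
    [[0, -0.2, 0], [0, 0, 0]],
    [[0, -0.2, 0], [0, 0, 0]],
    [[0, 0, 0], [0, 0, 0]],
    [[0, 0, 0], [0, 0, 0]],
    [[0, 0, 0], [0, 0, 0]],
    [[0, 0, 0], [0, 0, 0]],
    [[0, 0, 0], [0, 0, 0]],
    [[0, 0, 0], [0, 0, 0]],
    [[0, 0, 0], [0, 0, 0]],
  ],
)

```text
clock: 9.45
tool_pos: [0.5051, 0.1203, 0.0457]
eef_rot: [0.72, 0.694, 0.004, -0.002]
contact_force: [-0.4, 7.8, 7.8]
opening: 0.449
finger_force: 4.9
```

step_arm(
  increments=[
    [[0, -0.2, 0], [0, 0, 0]],
    [[0, -0.2, 0], [0, 0, 0]],
    [[0, 0, 0], [0, 0, 0]],
    [[0, 0, 0], [0, 0, 0]],
    [[0, 0, 0], [0, 0, 0]],
    [[0, 0, 0], [0, 0, 0]],
    [[0, 0, 0], [0, 0, 0]],
    [[0, 0, 0], [0, 0, 0]],
    [[0, 0, 0], [0, 0, 0]],
    [[0, 0, 0], [0, 0, 0]],
  ],
)

```text
clock: 10.45
tool_pos: [0.5051, 0.1201, 0.0458]
eef_rot: [0.719, 0.695, 0.007, -0.003]
contact_force: [-1.6, 13.5, 5.6]
opening: 0.452
finger_force: 7.6
```

The bolt has stopped at its expected end and the push force has risen. I'll relax the push with the catch still held down, then lift straight up.

step_arm(
  increments=[
    [[0, 0.2, 0], [0, 0, 0]],
    [[0, 0.2, 0], [0, 0, 0]],
    [[0, 0.2, 0], [0, 0, 0]],
    [[0, 0.2, 0], [0, 0, 0]],
    [[0, 0.2, 0], [0, 0, 0]],
    [[0, 0.1, 0], [0, 0, 0]],
    [[0, 0, 0], [0, 0, 0]],
    [[0, 0, 0], [0, 0, 0]],
    [[0, 0, 0], [0, 0, 0]],
    [[0, 0, 0], [0, 0, 0]],
  ],
)

```text
clock: 11.45
tool_pos: [0.505, 0.1205, 0.0452]
eef_rot: [0.722, 0.692, -0.0, 0.001]
contact_force: [1.2, -2.7, 5.5]
opening: 0.453
finger_force: 2.8
```

step_arm(
  increments=[
    [[0, 0, 0.3], [0, 0, 0]],
    [[0, 0, 0.5], [0, 0, 0]],
    [[0, 0, 0.7], [0, 0, 0]],
    [[0, 0, 1], [0, 0, 0]],
    [[0, 0, 1.5], [0, 0, 0]],
    [[0, 0, 1.5], [0, 0, 0]],
    [[0, 0, 1.5], [0, 0, 0]],
    [[0, 0, 1.5], [0, 0, 0]],
    [[0, 0, 1.5], [0, 0, 0]],
    [[0, 0, 0], [0, 0, 0]],
  ],
)

```text
clock: 12.45
tool_pos: [0.5045, 0.1232, 0.1469]
eef_rot: [0.721, 0.693, 0.002, 0.0]
contact_force: [0.2, 0.4, 0.9]
opening: 0.451
finger_force: 0.0
```

step_arm(
  increments=[
    [[0, 3, 1.5], [0, 0, 0]],
    [[0, 3, 1.5], [0, 0, 0]],
    [[0, 3, 1.5], [0, 0, 0]],
    [[0, 3, 1.5], [0, 0, 0]],
    [[0, 3, 1.5], [0, 0, 0]],
    [[0, 3, 1.5], [0, 0, 0]],
    [[0, 2, 1], [0, 0, 0]],
    [[0, 0, 0], [0, 0, 0]],
    [[0, 0, 0], [0, 0, 0]],
    [[0, 0, 0], [0, 0, 0]],
  ],
)

```text
clock: 13.45
tool_pos: [0.5039, 0.3196, 0.2436]
eef_rot: [0.722, 0.692, -0.002, 0.001]
contact_force: [0.5, -1.1, 0.6]
opening: 0.452
finger_force: 0.0
```

```bash
python3 - <<'E'
from h import *
a,_=snap('scene','scene3'); b,_=snap('top','top3')
q=a[190:290,270:430,::-1]; A=cv2.resize(q,None,fx=5,fy=5,interpolation=cv2.INTER_CUBIC)
cv2.imwrite('pics/s3c.png',A)
cv2.imwrite('pics/t3c.png',cv2.resize(b[190:290,190:345,::-1],None,fx=5,fy=5,interpolation=cv2.INTER_CUBIC))
p=np.load('fix.npy');c,s=np.cos(p[2]),np.sin(p[2])
f2w=lambda x,y,z:np.array([p[0]+c*x-s*y,p[1]+s*x+c*y,z])
for nm,X in dict(tab=(.028,-.025,.072),tabc=(.043,-.020,.072),padup=(-.043,.075,.056),paddn=(-.043,.075,.044)).items():
    w=f2w(*X);u,v=proj('top',w);x,y=proj('scene',w);print(nm,'top',((u-189.5)*5,(v-189.5)*5),'scene',((x-269.5)*5,(y-189.5)*5))
E
```

```text
tab top (np.float64(538.4799093710677), np.float64(173.8620044268002)) scene (np.float64(305.16556056388), np.float64(174.52274586308292))
tabc top (np.float64(528.9934102242262), np.float64(143.98606067102904)) scene (np.float64(289.53295551136847), np.float64(187.2775588368313))
padup top (np.float64(340.4562705283223), np.float64(314.69269298053007)) scene (np.float64(519.7178909816002), np.float64(241.68298523061438))
paddn top (np.float64(344.13172845224125), np.float64(314.4245995027899)) scene (np.float64(517.7910576310433), np.float64(259.56529515238685))
```

View pics/s3c.png

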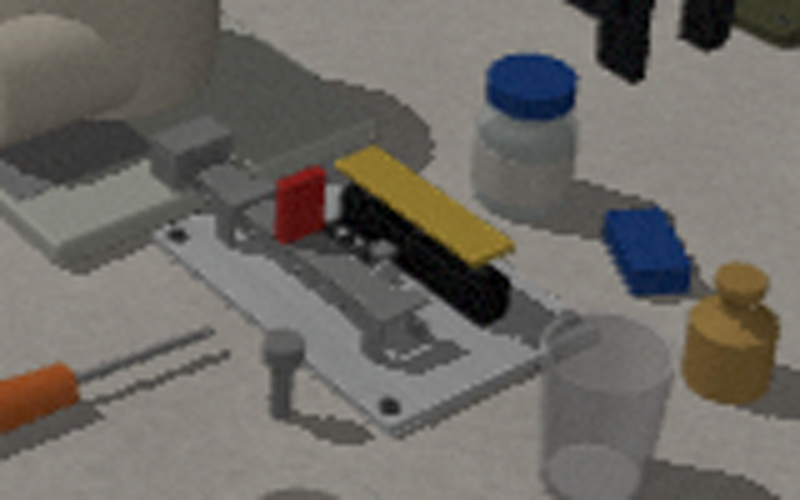

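View pics/t3c.png

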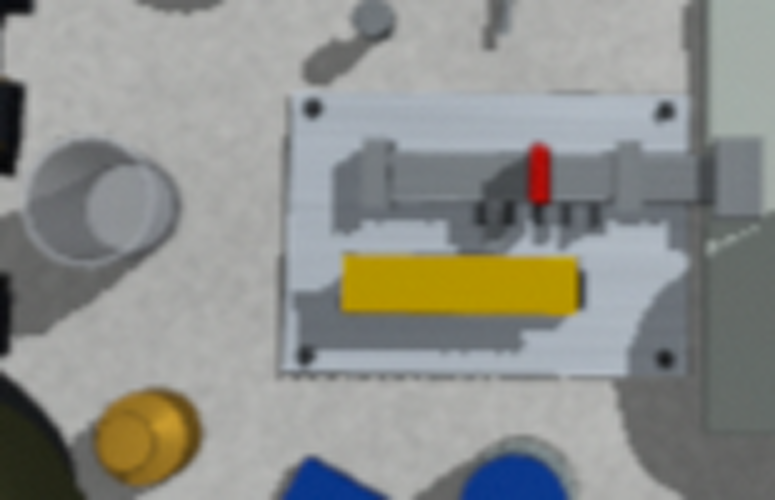

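The bolt is in the keeper: the tab top is at (540,173), against (538,174) predicted for 45 mm of travel. The pad is back at its starting height in the scene view, and the bystanders have not moved. I'm handing the job in.

```bash
python3 -c "
from plant import r
print(r.finish_job())"
```

```text
the job is handed in; nothing more can be done
None
```

The bolt is fully home in its keeper, the catch has sprung back up and locked it, and the job was handed in at about 13.5 s with the arm clear and nothing else moved.

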